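# Move the ring basket from the drip hook to the drying hook's catch

### The arm

A 6-joint arm with a two-finger parallel gripper is mounted at the origin on the work surface. World frame = base frame: x ahead of the robot, y to its left, z up, the work surface at z = 0. Lengths are in m, angles in rad, forces in N, time in s.
With the tool pointing down it reaches from about 0.325 to 0.85 m from the base axis. Payload 4.4 kg.
Tool frame: the origin (TCP) lies midway between the tips of the shut fingers; the grasp point (between the pads) lies 19 mm behind it; z points along the fingers, y is the line along which they close (so a half turn about z gives the same grasp; the last joint's range is limited). The gripper opens to 94 mm and grips with 3 to 60 N. Pads are 16 mm wide; open, the fingers measure 119 mm over their backs; the gripper's body (75 mm by 177 mm) begins 78 mm behind the grasp point.
Start: joints at [-0.15, 0.207, 1.542, -0, 1.393, -0.15], TCP at [0.575, -0, 0.205] pointing down, gripper open.
Joint ranges: [-2.73, 2.73], [-0.86, 2.22], [0.23, 2.46], [-1.11, 4.25], [0.08, 2.63], [-2.82, 2.82]. Speed limits (rad/s): [2.79, 2.79, 3.14, 3.14, 3.14, 3.14].

### API

Orientations are given as a rotation vector (axis times angle).
In Python, from station import env gives the robot as it stands.
- The arm moves only by the tool step_arm, never from a script. Its argument "increments" is one flat list of numbers, 7 for each row, row after row: the opening, from 0 (shut) to 1 (fully open), then the shift along the tool's x, y, z in cm, then the turn, a rotation vector about the tool's x, y, z in rad. A call has exactly 10 rows; each row is the pose to reach, as a shift and turn from the pose commanded when the call began, along the tool's axes at that moment; what a row does not reach only later rows make up. A row lasts 1/10 s, in which the tool goes at most 50 mm and 8.59 degrees, less where a joint would pass 70% of its speed; a pose out of reach is approached as far as the arm can. A call with a gripper value outside its range is refused whole. The fingers move at their own pace and stop on an object; the grip force is fixed at half the most. Time passes only in rows, so rows that repeat a pose let the fingers close, or fill a call up. It gives the time, the measured TCP pose, the force, the opening and the grip force at its end, in the units of the state.
- env.read_state(): the state, without advancing time (a new reading comes with each control period).
- env.snapshot(name): name is "scene" or "side" or "wrist"; returns a dict with "pixels" (480x640x3 uint8, blue, green, red), "K" (3x3 intrinsics, pixels), "distortion" ([k1, k2, p1, p2, k3] as OpenCV has them; the pictures are not rectified), "T" (4x4, takes a point from camera to world coordinates). Camera axes: x right, y up, looking along -z (the intrinsics and any distortion apply to the point x, -y, -z); pixel columns grow to the right and rows downward; lengths in m; the calibration is good to about 2 mm. A picture is of the moment at which its call begins. There is no depth.
- env.hand_in(): hands the job in; it is judged then, once.
The state is a dict: "clock": time; "joint_positions": joint angles; "qvel": joint speeds; "effort": joint torques, N m; "position": TCP position; "tcp_rot": TCP orientation; "contact_force": force on the tool from outside, world axes, zero at the start; "moment": the same for the moment, N m; "grip_width": finger opening in m; "gripper_force": force on a finger pad.
Only numpy, scipy, OpenCV 4.12 (cv2) and the standard library are available. Lean on these libraries where they do the work, as an engineer would, in place of code of your own. Each camera call takes 0.05 s, during which the arm holds its last target. There are 200 camera calls.

### The job

Take the ring basket by its green grip off the arm of the blue drip stand and, without setting it down anywhere, gently hang it on the arm of the red drying stand, keeping it level all the way so that both rings stay in it. Then slide it back along that arm until it has clicked fully home into the roller catch against the orange buffer; the click takes a firm push of about 8 N, but do not force it (no harder than 12 N), and its place must be found by feel. Let go, leave the basket hanging there, and leave the other things on the bench alone.

Things in the scene. Friction and masses are not known exactly. Their poses are not given: they have to be found in the camera images.
- basket: Ring basket, loose, 0.2 to 0.3 kg. Origin: centre of the tray's underside; z up, x along the arm it hangs on, +x towards the post (same on both stands). Aluminium tray 70 (x) x 90 (y) x 22 high, walls 3. Two upright straps (14 wide in x, y = +-7 to +-11) rise from its floor to the channel. The arm passes between the straps, so the basket goes on and off only endwise over the arm's tip.
- basket_channel (a point): Middle of the underside of the channel's roof, 100 mm above the basket's origin; this rests on the arm's top when hung. Upside-down steel channel, 40 long in x, 20 wide outside, 14 inside (3 mm play each side of an arm), roof 5 thick, walls reaching 12 below the roof. Channel and arms are polished and slide with about 1 N.
- basket_grip (a point): Where to hold: 130 mm above the basket's origin, inside the green grip block 20 (x) x 30 (y) x 40 high, which stands on the channel's roof (block z = 105 to 145 in the basket's frame). Keep fingertips above z = 108. Gripped across its 20 mm (along x) it resists the push best.
- basket_pins (a point): Midway between two upright brass pins, 7 dia, 12 high, at y = +-9.5, x = +16, z = 89 to 101 in the basket's frame; they stand out 3 mm from the channel's sides and snap between the catch's rollers.
- drip_stand: Blue drip stand, where the basket hangs at the start (its origin at x = -130 to -90, z = 85). Fixed. Origin on the table under its round 16 mm post; x away from the robot, z up. Base 130 x 90 x 12, centred at x = -30. The arm, a square 8 x 8 bar, runs level from the post along -x at y = 0, top face at z = 185; nothing stands above it.
- dry_stand: Red drying stand, where the basket must go, hanging with its origin at z = 85; carries the roller catch on its arm. Fixed. Origin on the table under its round 16 mm post; x away from the robot, z up. Base 130 x 90 x 12, centred at x = -30. The arm, a square 8 x 8 bar, runs level from the post along -x at y = 0, top face at z = 185; nothing stands above it.
- dry_landing (a point): Point on top of the drying arm (x = -145, y = 0, z = 185 in the stand's frame) in front of the catch: channel lowered here (slowly, 10 mm/s or less), all is clear of the catch. The black catch (64 wide, top 2 above the arm's top) is clamped where, within 50 mm, is not known or measured: its two upright brass rollers, 10 dia, one each side of the arm, stand at x = -95 to -45.
- buffer (a joint): Orange sprung plate behind the rollers: how far pushed to +x, m; 0 free, about 0.003 with the basket home, hard stop 0.004, 1.6 N/mm. Sliding +x: pins meet the sprung rollers 6 mm short of them, push rises to about 8 N, falls to nothing or below once pins pass, 3 mm on the channel meets the buffer, home 3 mm after that: held there, and pushing on, the push rises again past 5 N.
- drip_stand_tip (a point): Top of the yellow upturned tip ending the drip arm (x = -185 to -179, centre -182, 8 wide, top z = 194 in the stand's frame). It rises 9 above the arm's top: raise the basket by 18 or so to pass it.
- dry_stand_tip (a point): Top of the yellow tip ending the drying arm, the same size and place in its own stand's frame.
- ring_gold: Brass-coloured ring, 22 dia, 6 high, loose in the basket's tray, at its +y side. Origin: centre of its underside.
- ring_silver: Steel ring, 21 dia, 6 high, loose in the tray at its -y side. Origin: centre of its underside.
- brush: Bystander: blue-handled brush, 170 long, lying. Leave alone.
- jar_a: Bystander: grey lidded jar, 40 dia, 45 high. Leave alone.
- jar_b: Bystander: the same.
- phone: Bystander: black phone, 150 x 72 x 9, lying. Leave alone.
- loupe: Bystander: black loupe, 36 dia, 28 high. Leave alone.
- screwdriver: Bystander: screwdriver, 150 long, lying. Leave alone.
- stone_box: Bystander: clear divided box, 110 x 80 x 40, between the stands. Leave alone.
- spool: Bystander: brass cylinder, 32 dia, 30 high. Leave alone.
There are look-alikes about, which are no part of the job. What is shaped like the basket but purple is not meant.

How it is judged:
On the way, in this order (a step that is already met when the one before it is completed fails the run):
1. the basket is off the drip arm, held clear of both stands (horizontal distance between basket and drip_stand above 0.2 m and contact force between basket and drip_stand below 0.1 N and contact force between basket and dry_stand below 0.1 N and height (world z) of basket above 0.05 m), for 0.1 s.
2. the basket rests on the drying arm, pushed home so that it presses the buffer back (y of basket in the frame of dry_stand between -0.008 and 0.008 m and x of basket in the frame of dry_stand between -0.14 and -0.04 m and z of basket in the frame of dry_stand between 0.08 and 0.09 m and value of joint buffer above 0.0015 m), for 0.2 s.
At the end, for the whole second after the job is handed in: The basket hangs released and at rest (under 20 mm/s) on the drying arm, within 8 mm of its centreline and 5 mm of its hanging height, tilted less than 0.1 rad, held by the roller catch with the buffer pressed back more than 1.5 mm; both rings lie in its tray (all of step 2 and angle between basket's own z axis and vertical below 0.1 rad and linear speed of basket below 0.02 m/s and contact force between basket and dry_stand above 0.5 N and contact force between basket and the fingers below 0.05 N and x of ring_gold in the frame of basket between -0.036 and 0.036 m and y of ring_gold in the frame of basket between -0.046 and 0.046 m and z of ring_gold in the frame of basket between -0.005 and 0.03 m and x of ring_silver in the frame of basket between -0.036 and 0.036 m and y of ring_silver in the frame of basket between -0.046 and 0.046 m and z of ring_silver in the frame of basket between -0.005 and 0.03 m); the robot touches nothing.
It fails at once if the basket is tipped more than 0.2 rad from level (angle between basket's own z axis and vertical above 0.2 rad).
It fails at once if the basket is pressed on the drying stand or its catch with more than 30 N (all its contacts there added up) (contact force between basket and dry_stand above 30 N).
It fails at once if the basket is pressed on the drip stand with more than 30 N (all its contacts there added up) (contact force between basket and drip_stand above 30 N).
It fails at once if the basket is set down low (underside under 30 mm above the bench) (height (world z) of basket below 0.03 m).
It fails at once if a bystander is moved more than 30 mm (distance of any of brush, jar_a, jar_b, phone, loupe, screwdriver, stone_box, spool from where it was at the start of the episode above 0.03 m).
It also fails if it takes over 67 s, if anything falls off the work surface, if the arm or the gripper's body presses on something with over 40 N, if the wrist force passes 120 N, or if a joint passes its speed limit or range.

## Working session

There is one attempt and no reset: what is moved stays moved. The work goes in short steps, Python scripts to look and compute and a tool call to move; the robot and the scene stay as the last step left them, time stands still between calls to the robot, and variables do not carry over. Pictures are saved under pics/ and viewed, at most 10 in all, crops included, and the job is handed in when it is done.

Besides the shell and the picture viewer there is one more tool, called after "Request:" as a command line: name --argument value ..., lists and objects as JSON in quotes. step_arm: Moves the arm, as the interface text tells. Its arguments: {"type":"object","properties":{"increments":{"type":"array"}},"required":["increments"]}

```bash
mkdir -p pics && ls && python3 - <<'E'
from station import env
import cv2,pickle
s=env.read_state();print(s)
d={}
for n in("scene","side","wrist"):
    c=env.snapshot(n);d[n]=c;cv2.imwrite(f"pics/{n}0.png",c["pixels"]);print(n,c["K"].tolist(),c["distortion"],c["T"].round(3).tolist())
pickle.dump(d,open("cams0.pkl","wb"))
E
```

```text
pics
{'clock': 0.0, 'joint_positions': array([-1.50470469e-01,  2.07408364e-01,  1.54294377e+00, -1.75661234e-05,
        1.39353071e+00, -1.50493832e-01]), 'qvel': array([ 0.00063276,  0.00082383, -0.00242119, -0.00025943,  0.00026017,
       -0.00082075]), 'effort': array([-8.39226868e-05, -3.70882022e+01, -2.81415099e+01,  6.96549774e-02,
        3.60915181e-02, -1.71865345e-04]), 'position': array([5.74181637e-01, 1.23764580e-04, 2.04302283e-01]), 'tcp_rot': array([-2.22011498e+00, -2.22017377e+00,  2.15427579e-03]), 'contact_force': array([-1.21531343, -0.32783504, -1.18545552]), 'moment': array([ 0.00649892, -0.00210054, -0.00834021]), 'gripper_force': 0.0, 'grip_width': 0.09423654398853559}
scene [[582.0140846734762, 0.0, 320.77756927433876], [0.0, 582.0140846734762, 243.09418275537737], [0.0, 0.0, 1.0]] [-0.08779019  0.          0.          0.          0.        ] [[0.454, -0.752, 0.478, 1.243], [0.891, 0.383, -0.244, -0.334], [0.0, 0.537, 0.844, 1.373], [0.0, 0.0, 0.0, 1.0]]
side [[463.52542477466574, 0.0, 328.10315423347134], [0.0, 463.52542477466574, 238.36677656521175], [0.0, 0.0, 1.0]] [-0.10083665  0.          0.          0.          0.        ] [[-0.89, 0.26, -0.376, 0.115], [-0.457, -0.495, 0.739, 0.866], [0.006, 0.829, 0.559, 0.786], [0.0, 0.0, 0.0, 1.0]]
wrist [[347.88040901052136, 0.0, 319.8210837098444], [0.0, 347.88040901052136, 238.53474747345732], [0.0, 0.0, 1.0]] [-0.01947168  0.          0.          0.          0.        ] [[1.0, 0.0, 0.002, 0.575], [-0.001, 0.974, 0.227, 0.067], [-0.002, -0.227, 0.974, 0.384], [0.0, 0.0, 0.0, 1.0]]
```

View pics/scene0.png

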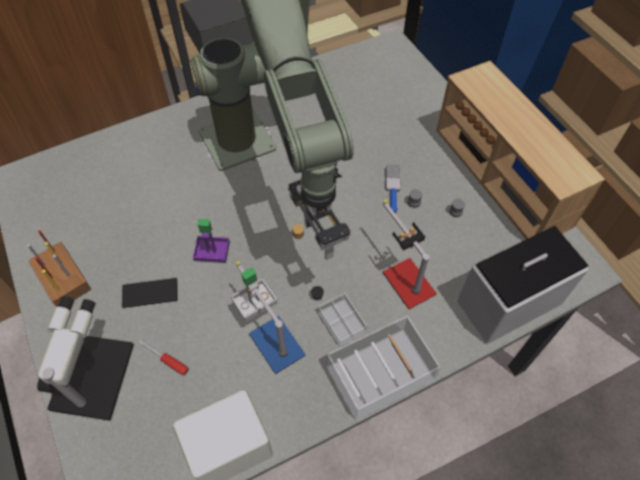

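View pics/side0.png

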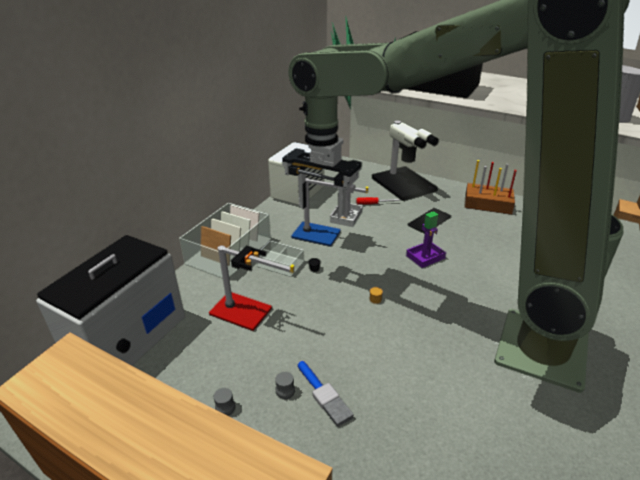

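The scene view shows the blue stand's base at about (277,345), with the green-grip basket at (249,276). The red stand's base is at (410,283), with the black catch at (407,236). The purple decoy is at (210,245). In the side view the gripper hides the blue stand.

```bash
cat > h.py <<'E'
import numpy as np,cv2,pickle
from scipy.optimize import least_squares
F=np.diag([1.,-1,-1])
def proj(c,P):
    T=c["T"];R=(T[:3,:3]@F).T
    return cv2.projectPoints(np.atleast_2d(np.float64(P)),cv2.Rodrigues(R)[0],-R@T[:3,3],c["K"],np.float64(c["distortion"]))[0][:,0]
def ray(c,uv):
    n=cv2.undistortPoints(np.float64([[uv]]),c["K"],np.float64(c["distortion"]))[0,0]
    d=c["T"][:3,:3]@F@np.r_[n,1];return c["T"][:3,3],d/np.linalg.norm(d)
def plane(c,uv,z):
    o,d=ray(c,uv);return o+d*(z-o[2])/d[2]
def tri(l):
    A=0;b=0
    for c,uv in l:
        o,d=ray(c,uv);M=np.eye(3)-np.outer(d,d);A=A+M;b=b+M@o
    X=np.linalg.solve(A,b);return X,[np.round(proj(c,X)[0]-uv,1).tolist() for c,uv in l]
def crop(im,x0,y0,w,h,s): return cv2.resize(im[y0:y0+h,x0:x0+w],None,fx=s,fy=s,interpolation=cv2.INTER_CUBIC)
def stand(x,y,yaw):
    "frame of a stand"
    T=np.eye(4);T[:2,:2]=[[np.cos(yaw),-np.sin(yaw)],[np.sin(yaw),np.cos(yaw)]];T[:2,3]=x,y;return T
E
python3 - <<'E'
from h import *
d=pickle.load(open("cams0.pkl","rb"))
im=d["scene"]["pixels"]
a=np.hstack([crop(im,220,250,96,140,4),crop(im,370,180,96,140,4)]);cv2.imwrite("pics/crop1.png",a)
E
```

```text
(no output)
```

View pics/crop1.png

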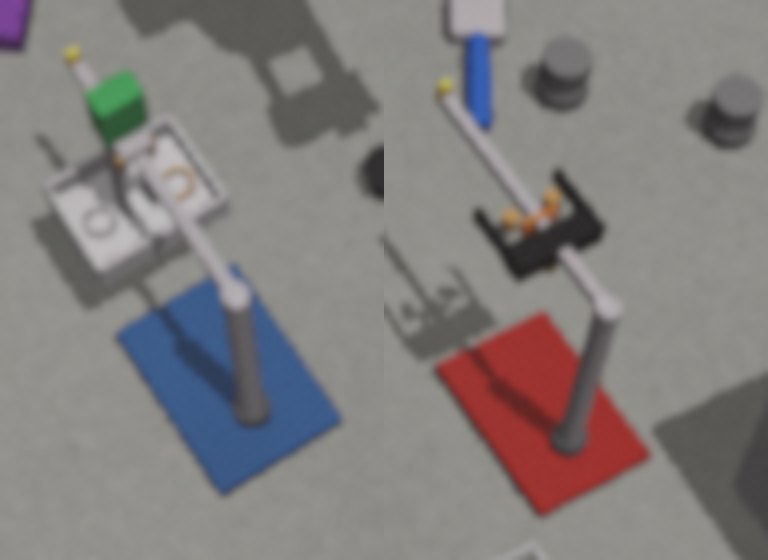

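View pics/wrist0.png

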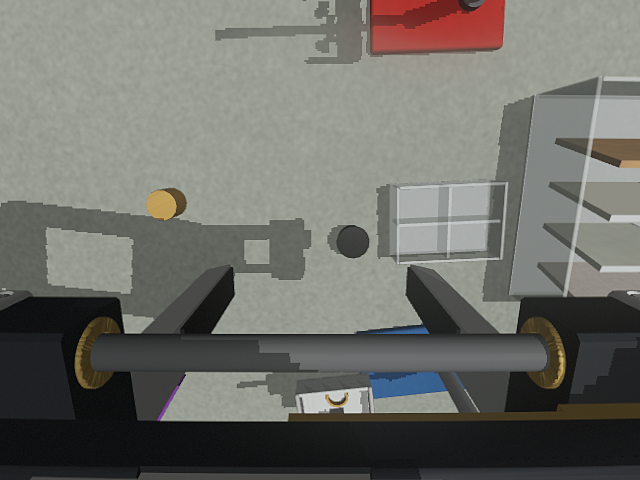

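In the crop (4x), the blue base corners are at (118,335), (236,266), (341,421) and (223,494), its tip at (72,54), and the green block's top centre at (116,89). The red base corners are at (436,370), (545,313), (650,456) and (541,515), its tip at (445,87). The wrist view shows the fingers closing along world x.

```bash
python3 - <<'E'
from h import *
d=pickle.load(open("cams0.pkl","rb"));sc=d["scene"];si=d["side"]
C=np.array([[-.095,-.045,.012],[-.095,.045,.012],[.035,.045,.012],[.035,-.045,.012],[-.182,0,.194]])
def px(o,l): return (np.array(l)+.5)/4-.5+o
obs={"blue":[(sc,px([220,250],[[118,335],[236,266],[341,421],[223,494],[72,54]]))],
"red":[(sc,px([370,180],[[52,370],[161,313],[266,456],[157,515],[61,87]])),(si,np.array([[248,329],[272,307],[240,292],[209,312],[292,268]]))]}
for n,o in obs.items():
  for k in ([o[:1],o[1:],o] if len(o)>1 else [o]):
    f=lambda p:np.concatenate([(proj(c,(stand(*p)@np.c_[C,np.ones(5)].T).T[:,:3])-uv).ravel() for c,uv in k])
    r=least_squares(f,[.7,0,0],loss="soft_l1");print(n,r.x.round(4),f(r.x).round(1).tolist())
g=px([220,250],[[116,89]])[0];print("grip top at z .23",plane(sc,g,.23))
E
```

```text
blue [ 0.7182 -0.1708  0.1196] [-0.9, -0.3, -0.2, -1.0, 1.2, -0.1, -0.3, 0.9, 0.4, 0.3]
red [0.7197 0.2142 0.0402] [-0.7, -0.9, -0.2, -0.7, 1.1, 0.4, -0.0, 0.8, 0.0, 0.2]
red [0.6961 0.2859 0.4348] [14.1, -15.7, -16.1, 33.8, -40.4, 46.3, 0.2, -0.7, 1.2, -2.2]
red [0.7189 0.2146 0.044 ] [-0.8, -1.1, -0.3, -1.0, 1.0, -0.0, 0.0, 0.5, -0.2, -0.0, 24.0, -25.1, -19.5, 20.4, -32.7, 18.9, 19.4, -22.7, -0.6, -3.7]
grip top at z .23 [ 0.59033134 -0.18389499  0.23      ]
```

Request:
step_arm --increments '[1,-1,0,-3,0,0,0,1,-4,0.2,-6,0,0,-0.03,1,-8,0.4,-9,0,0,-0.06,1,-12,0.6,-11.5,0,0,-0.09,1,-16,0.8,-11.5,0,0,-0.12,1,-20,1,-11.5,0,0,-0.12,1,-24,1.3,-11.5,0,0,-0.12,1,-27,1.5,-11.5,0,0,-0.12,1,-28,1.5,-11.5,0,0,-0.12,1,-28,1.5,-11.5,0,0,-0.12]'

```text
clock: 1.15
position: [0.5895, -0.2808, 0.3195]
tcp_rot: [-2.085, -2.347, -0.0]
contact_force: [0.0, 0.1, -0.5]
grip_width: 0.094
gripper_force: 0.0
```

```bash
python3 - <<'E'
from station import env
from h import *
d={n:env.snapshot(n) for n in("side","wrist")};pickle.dump(d,open("cams1.pkl","wb"))
s=env.read_state();print(s["clock"],s["position"],s["tcp_rot"],s["contact_force"])
w=d["wrist"];P=(stand(.7182,-.1708,.12)@[-.1286,0,.23,1])[:3];print(proj(w,P),proj(d["side"],P))
im=w["pixels"];a=crop(im,220,0,270,250,2);b=crop(d["side"]["pixels"],270,150,130,130,2);
o=np.zeros((500,800,3),np.uint8);o[:,:540]=a;o[:260,540:800]=b;cv2.imwrite("pics/c2.png",o)
# refit red with side
sc=pickle.load(open("cams0.pkl","rb"))["scene"];si=d["side"]
C=np.array([[-.095,-.045,.012],[-.095,.045,.012],[.035,.045,.012],[.035,-.045,.012],[-.182,0,.194]])
k=[(sc,(np.array([[52,370],[161,313],[266,456],[157,515],[61,87]])+.5)/4-.5+[370,180]),(si,np.array([[272,307],[248,329],[209,312],[240,292],[292,268]]))]
f=lambda p:np.concatenate([(proj(c,(stand(*p)@np.c_[C,np.ones(5)].T).T[:,:3])-uv).ravel() for c,uv in k])
r=least_squares(f,[.7,0.2,0],loss="soft_l1");print(r.x.round(4),f(r.x).round(1).tolist())
E
```

```text
1.25 [ 0.59000243 -0.27870568  0.32024189] [-2.08254366e+00 -2.35063585e+00 -1.02558751e-03] [-0.42127015 -0.3965797   0.05057097]
[[335.79797375 122.43745211]] [[348.02952985 171.3595451 ]]
[0.7167 0.2154 0.0227] [-0.5, -2.5, 0.3, -1.8, 0.8, -0.4, -0.6, -0.5, 0.9, -1.4, 0.5, -2.0, 4.3, -0.6, -1.3, -0.9, -10.7, -2.3, -0.8, -2.2]
```

View pics/c2.png

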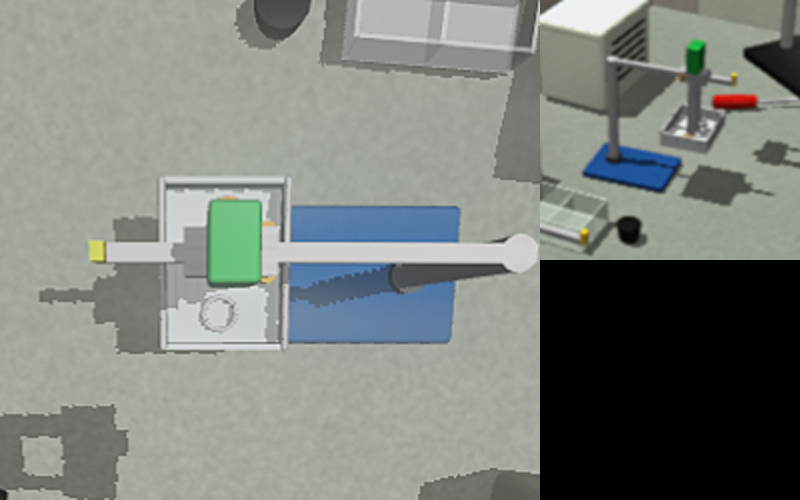

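The wrist crop (2x) shows the green grip's top centre at about (235,239), i.e. full pixel (337.8,119.5). The tip is at (97,250) and the arm runs almost parallel to the tool's y axis. The side crop puts the grip's top at full pixel (348.5,172).

```bash
python3 - <<'E'
from h import *
d=pickle.load(open("cams1.pkl","rb"));sc=pickle.load(open("cams0.pkl","rb"))["scene"];w=d["wrist"];s=d["side"]
g=lambda x,y:((x+.5)/4-.5+220,(y+.5)/4-.5+250)
print("grip top",tri([(w,(337.6,119.3)),(s,(348.5,172)),(sc,g(116,89))]),plane(w,(337.6,119.3),.23))
print("grip w+s",tri([(w,(337.6,119.3)),(s,(348.5,172))]))
print("tip",tri([(w,(268.3,124.8)),(s,(367,187.5)),(sc,g(72,54))]),plane(w,(268.3,124.8),.194))
print("post",plane(w,(479.3,126.3),.185))
a=plane(w,(275,125.5),.185);b=plane(w,(455,126),.185);print("yaw",np.arctan2(b[1]-a[1],b[0]-a[0]))
E
```

```text
grip top (array([ 0.58998197, -0.18411001,  0.22930752]), [[-2.2, 0.2], [-0.6, -0.1], [-0.1, 0.1]]) [ 0.59156163 -0.18383694  0.23      ]
grip w+s (array([ 0.59005255, -0.1843843 ,  0.2291474 ]), [[-2.2, 0.6], [-0.6, -0.1]])
tip (array([ 0.53474623, -0.19188356,  0.19130729]), [[-0.6, 1.0], [-0.1, 0.0], [0.3, -0.1]]) [ 0.53558714 -0.19118111  0.194     ]
post [ 0.71611867 -0.16969595  0.185     ]
yaw 0.11789665162175406
```

Request:
step_arm --increments '[0.6,2.5,0.3,0,0,0,0,0.6,5,0.6,0,0,0,0,0.6,7.5,0.9,1,0,0,0,0.6,9.5,1.15,3,0,0,0,0.6,9.5,1.15,5.5,0,0,0,0.6,9.5,1.15,8,0,0,0,0.6,9.5,1.15,10,0,0,0,0.6,9.5,1.15,11.5,0,0,0,0.6,9.5,1.15,12.1,0,0,0,0.6,9.5,1.15,12.1,0,0,0]'

```text
clock: 2.25
position: [0.5897, -0.1833, 0.1989]
tcp_rot: [-2.082, -2.351, 0.0]
contact_force: [-1.0, -0.5, 0.1]
grip_width: 0.0561
gripper_force: 0.0
```

```bash
python3 - <<'E'
from station import env
from h import *
d={n:env.snapshot(n) for n in("scene","side","wrist")};pickle.dump(d,open("cams2.pkl","wb"))
s=env.read_state();print(s["clock"],s["position"],s["tcp_rot"],s["contact_force"],s["grip_width"])
o=np.zeros((560,800,3),np.uint8)
o[:480,:400]=crop(d["wrist"]["pixels"],220,150,200,240,2)[:480];o[:560,400:800]=crop(d["side"]["pixels"],300,150,100,140,4);cv2.imwrite("pics/c3.png",o)
E
```

```text
2.4 [ 0.59096069 -0.1845625   0.20100802] [2.08238173e+00 2.34891855e+00 1.31014063e-03] [-0.13542753  0.24367958  0.17822409] 0.056381641593643346
```

View pics/c3.png

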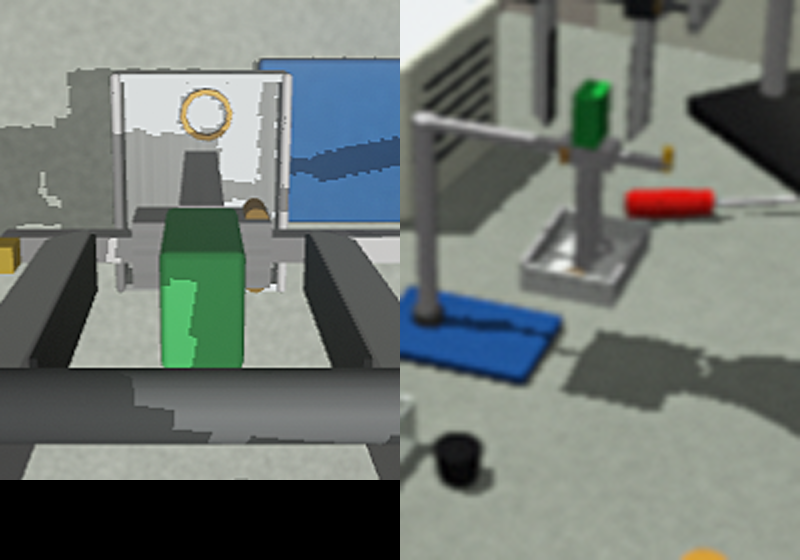

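The grip block sits centred between the open fingers (wrist crop: block 163–243, fingers 97 and 305), and the side view agrees. I'll close and locate the decoy.

Request:
step_arm --increments '[0.1,0,0,0,0,0,0,0.1,0,0,0,0,0,0,0.1,0,0,0,0,0,0,0.1,0,0,0,0,0,0,0.1,0,0,0,0,0,0,0.1,0,0,0,0,0,0,0.1,0,0,0,0,0,0,0.1,0,0,0,0,0,0,0.1,0,0,0,0,0,0,0.1,0,0,0,0,0,0]'

```text
clock: 3.4
position: [0.5901, -0.1844, 0.1995]
tcp_rot: [2.084, 2.351, -0.0]
contact_force: [-0.2, -0.6, 0.0]
grip_width: 0.0198
gripper_force: 30.0
```

```bash
python3 - <<'E'
from station import env
from h import *
s=env.read_state();print(s["position"],s["contact_force"],s["grip_width"],s["gripper_force"])
d=pickle.load(open("cams2.pkl","rb"));sc=d["scene"];si=d["side"]
print("decoy top",tri([(sc,(204,224)),(si,(432,214))]))
for n,p in dict(spool=(298,231),loupe=(317,293),box=(342,320),brush=(393,178)).items(): print(n,plane(sc,p,.02).round(3))
im=crop(si["pixels"],190,225,125,110,6.4);cv2.imwrite("pics/c4.png",im)
E
```

```text
[ 0.59008624 -0.18437229  0.19949747] [-0.20277293 -0.57635822  0.03418918] 0.019810370609485876 29.99732404947281
decoy top (array([ 0.35409635, -0.22017103,  0.14072979]), [[-0.8, -0.7], [-0.9, 0.4]])
spool [0.412 0.018 0.02 ]
loupe [ 0.61  -0.022  0.02 ]
box [ 0.708 -0.     0.02 ]
brush [0.37  0.352 0.02 ]
```

View pics/c4.png

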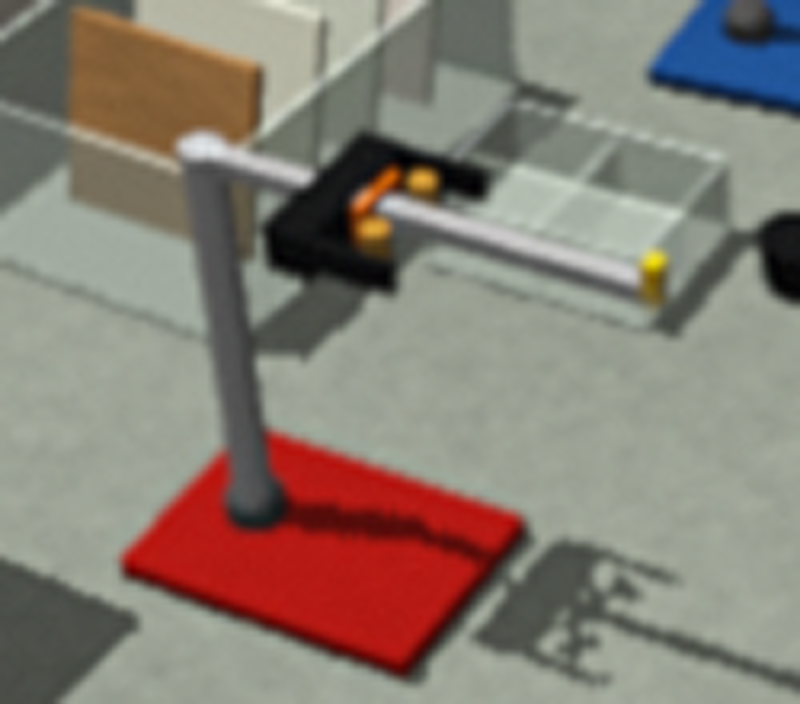

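Grip holds at 19.8 mm with 30 N. The side crop (6.4x) shows the red base's top corners at (124,560), (268,435), (525,518) and (408,662). The tip top is at (653,258) and the rollers at (422,182) and (372,235). I'll lift 3 cm, then slide out toward the robot.

Request:
step_arm --increments '[0.1,0,0,-0.2,0,0,0,0.1,0,0,-0.6,0,0,0,0.1,0,0,-1.1,0,0,0,0.1,0,0,-1.6,0,0,0,0.1,0,0,-2.1,0,0,0,0.1,0,0,-2.4,0,0,0,0.1,0,0,-2.5,0,0,0,0.1,0,0,-2.5,0,0,0,0.1,0,0,-2.5,0,0,0,0.1,0,0,-2.5,0,0,0]'

```text
clock: 4.4
position: [0.5898, -0.1842, 0.2241]
tcp_rot: [-2.084, -2.35, 0.0]
contact_force: [-0.2, 0.8, -3.2]
grip_width: 0.0203
gripper_force: 30.0
```

```bash
python3 - <<'E'
from station import env
from h import *
s=env.read_state();print(s["position"],s["contact_force"],s["moment"],s["grip_width"],s["gripper_force"])
d=pickle.load(open("cams2.pkl","rb"));sc=d["scene"];si=d["side"]
C=np.array([[-.095,-.045,.012],[-.095,.045,.012],[.035,.045,.012],[.035,-.045,.012],[-.182,0,.194]])
k=[(sc,(np.array([[52,370],[161,313],[266,456],[157,515],[61,87]])+.5)/4-.5+[370,180]),(si,(np.array([[525,518],[408,662],[124,560],[268,435],[653,258]])+.5)/6.4-.5+[190,225])]
for kk in(k[:1],k[1:],k):
  f=lambda p:np.concatenate([(proj(c,(stand(*p)@np.c_[C,np.ones(5)].T).T[:,:3])-uv).ravel() for c,uv in kk])
  r=least_squares(f,[.7,0.2,0],loss="soft_l1");print(r.x.round(4),f(r.x).round(1).tolist())
print("tip",tri([(c,uv[4]) for c,uv in k]))
q=lambda x,y:(np.array([x,y])+.5)/6.4-.5+[190,225]
a,b=plane(si,q(215,155),.185),plane(si,q(640,280),.185);print("side arm",a,b,np.arctan2(a[1]-b[1],a[0]-b[0]))
E
```

```text
[ 0.5898346  -0.1842251   0.22406674] [-0.15651103  0.78957581 -3.15557504] [ 0.03001736 -0.00957348  0.01565894] 0.020343385329504617 29.996032118797302
[0.7197 0.2142 0.0402] [-0.7, -0.9, -0.2, -0.7, 1.1, 0.4, -0.0, 0.8, 0.0, 0.2]
[0.7146 0.216  0.0327] [1.5, -0.4, -0.1, 0.6, -0.7, -0.4, -1.8, -2.4, 0.7, 0.9]
[0.7175 0.215  0.0383] [-0.8, -1.8, -0.3, -1.5, 0.8, -0.4, -0.3, -0.0, -0.1, -0.7, 0.8, -1.1, -0.6, -0.2, -1.3, -0.9, -2.6, -3.0, 0.0, -0.0]
tip (array([0.53653254, 0.20731001, 0.19303655]), [[-0.1, -0.1], [-0.2, 0.0]])
side arm [0.70918755 0.21858686 0.185     ] [0.53962204 0.21036848 0.185     ] 0.048429425426789255
```

Request:
step_arm --increments '[0.1,0,-0.5,0,0,0,0,0.1,0,-1.8,0,0,0,0,0.1,0,-3.3,0,0,0,0,0.1,0,-4.8,0,0,0,0,0.1,0,-6.3,0,0,0,0,0.1,0,-7.8,0,0,0,0,0.1,0,-9.3,0,0,0,0,0.1,0,-10.8,0,0,0,0,0.1,0,-11.8,-0.3,0,0,0,0.1,0,-12.2,-0.6,0,0,0]'

```text
clock: 5.4
position: [0.468, -0.1989, 0.2307]
tcp_rot: [-2.085, -2.35, 0.0]
contact_force: [-0.6, 0.8, -1.8]
grip_width: 0.0199
gripper_force: 30.0
```

Request:
step_arm --increments '[0.1,0.5,0.05,-0.3,0,0,0,0.1,1.5,0.2,-0.8,0,0,0,0.1,3,0.35,-1.5,0,0,0,0.1,4.8,0.55,-2.2,0,0,0,0.1,6.6,0.8,-2.7,0,0,0,0.1,8.4,1,-2.9,0,0,0,0.1,10.2,1.2,-2.9,0,0,0,0.1,12,1.4,-2.9,0,0,0,0.1,13.8,1.6,-2.9,0,0,0,0.1,15.6,1.85,-2.9,0,0,0]'

```text
clock: 6.4
position: [0.4687, -0.0396, 0.2601]
tcp_rot: [2.082, 2.352, 0.001]
contact_force: [0.4, 0.7, -2.7]
grip_width: 0.0199
gripper_force: 30.0
```

Request:
step_arm --increments '[0.1,1.8,0.2,0,0,0,0.01,0.1,3.6,0.4,0,0,0,0.02,0.1,5.4,0.6,0,0,0,0.03,0.1,7.2,0.85,0,0,0,0.04,0.1,9,1.05,0,0,0,0.05,0.1,10.8,1.25,0,0,0,0.06,0.1,12.6,1.5,0,0,0,0.07,0.1,14.2,1.7,0,0,0,0.08,0.1,15.5,1.8,0,0,0,0.08,0.1,16,1.9,0,0,0,0.08]'

```text
clock: 7.4
position: [0.468, 0.1213, 0.2598]
tcp_rot: [-2.173, -2.268, -0.001]
contact_force: [-0.3, -1.2, -1.9]
grip_width: 0.0199
gripper_force: 30.0
```

```bash
python3 - <<'E'
from station import env
from h import *
d={n:env.snapshot(n) for n in("scene","side","wrist")};pickle.dump(d,open("cams3.pkl","wb"))
s=env.read_state();print(s["clock"],s["position"],s["tcp_rot"],s["contact_force"],s["moment"],s["grip_width"])
o=np.zeros((600,800,3),np.uint8)
o[:400]=crop(d["wrist"]["pixels"],230,20,400,200,2);o[400:,:]=crop(d["wrist"]["pixels"],230,220,400,100,2);
cv2.imwrite("pics/c5.png",o)
E
```

```text
7.55 [0.46825766 0.11954445 0.25957715] [ 2.17519602e+00  2.26626954e+00 -3.58051724e-04] [ 0.2958406   0.14780036 -1.90791235] [ 0.03032831  0.05672093 -0.00185148] 0.019667003194373003
```

View pics/c5.png

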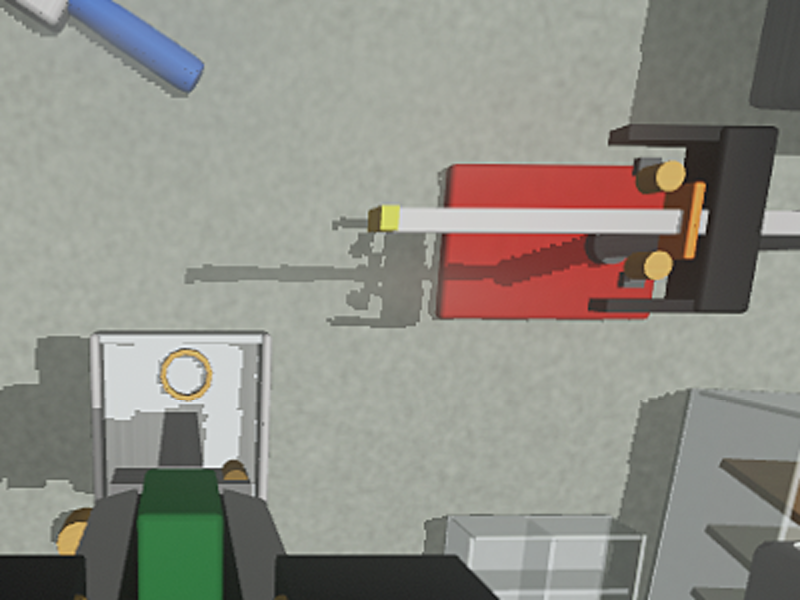

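The tray hangs level with the gold ring inside. The tip's top is at crop (390,218), the arm's centreline at (430,220.5) and (670,221.5), and the roller tops at (671,175) and (658,265).

```bash
python3 - <<'E'
from h import *
d=pickle.load(open("cams3.pkl","rb"));w=d["wrist"];c0=pickle.load(open("cams2.pkl","rb"))
q=lambda x,y:((x+.5)/2-.5+230,(y+.5)/2-.5+20)
t=plane(w,q(390,218),.194);a=plane(w,q(430,220.5),.185);b=plane(w,q(670,221.5),.185);e=plane(w,q(790,223.5),.185)
print("tip",t,"arm",a,b,e,"yaw",np.arctan2(b[1]-a[1],b[0]-a[0]),np.arctan2(e[1]-a[1],e[0]-a[0]))
q2=lambda x,y:(np.array([x,y])+.5)/6.4-.5+[190,225]
print("tip tri",tri([(w,q(390,218)),(c0["side"],q2(653,258)),(c0["scene"],(np.array([61,87])+.5)/4-.5+[370,180])]))
for z in(.187,.2):
  r=[plane(w,q(671,175),z),plane(w,q(658,265),z)];m=(r[0]+r[1])/2;y=.038;print("rollers",z,r,"x from tip",(m-t)[:2]@[np.cos(y),np.sin(y)])
print("base",[plane(w,q(*p),.012).round(4) for p in((455,166),(440,318))])
# pose check of the held grip
T=w["T"];print(T[:3,3])
E
```

```text
tip [0.53552042 0.2091838  0.194     ] arm [0.5522768  0.20978731 0.185     ] [0.63776968 0.21353065 0.185     ] [0.68149911 0.21507588 0.185     ] yaw 0.043757407471816265 0.040903303558536774
tip tri (array([0.53608297, 0.20820801, 0.19309072]), [[0.3, 1.6], [-0.2, 0.3], [0.1, -0.3]])
rollers 0.187 [array([0.63378211, 0.2287062 , 0.187     ]), array([0.63496367, 0.19836353, 0.187     ])] x from tip 0.09894641116065897
rollers 0.2 [array([0.62510109, 0.22657013, 0.2       ]), array([0.62622177, 0.19779094, 0.2       ])] x from tip 0.09018978799781757
base [array([0.6224, 0.2561, 0.012 ]), array([0.6244, 0.1687, 0.012 ])]
[0.4653086  0.18725116 0.43929249]
```

Request:
step_arm --increments '[0.1,0.4,0,0.2,0,0,0,0.1,1.2,0.05,0.6,0,0,0,0.1,2.5,0.1,1.2,0,0,0,0.1,3.9,0.15,1.8,0,0,0,0.1,5.3,0.2,2.4,0,0,0,0.1,6.7,0.25,2.9,0,0,0,0.1,7.8,0.3,3.3,0,0,0,0.1,8.4,0.35,3.5,0,0,0,0.1,8.6,0.35,3.6,0,0,0,0.1,8.6,0.35,3.6,0,0,0]'

```text
clock: 8.55
position: [0.4684, 0.2055, 0.2234]
tcp_rot: [2.176, 2.266, -0.0]
contact_force: [-0.7, 0.2, -2.4]
grip_width: 0.02
gripper_force: 30.0
```

```bash
python3 - <<'E'
from station import env
from h import *
d={n:env.snapshot(n) for n in("scene","side","wrist")};pickle.dump(d,open("cams4.pkl","wb"))
s=env.read_state();print(s["clock"],s["position"],s["tcp_rot"],s["contact_force"],s["moment"],s["grip_width"])
o=np.zeros((600,800,3),np.uint8)
o[:320]=crop(d["wrist"]["pixels"],230,170,400,160,2)
o[320:600,:400]=crop(d["side"]["pixels"],250,220,100,70,4);o[320:600,400:]=crop(d["scene"]["pixels"],350,170,100,70,4)
cv2.imwrite("pics/c6.png",o)
E
```

```text
8.7 [0.46864818 0.20498861 0.22374967] [2.17681891e+00 2.26446816e+00 4.74972802e-04] [ 0.86165669 -0.89393076 -2.33162518] [ 0.04029073  0.02731614 -0.05947747] 0.01982204615837659
```

View pics/c6.png

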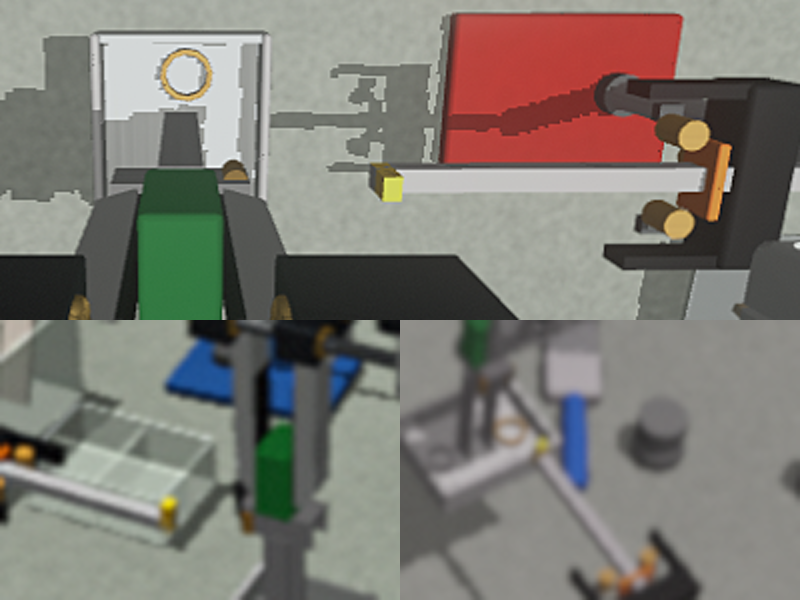

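Both rings are in the tray. The tip top is at crop (392.5,188.5), the grip's top +y edge at (181,213), and the arm at (430,180.5). I'll check the alignment from these.

```bash
python3 - <<'E'
from h import *
w3=pickle.load(open("cams3.pkl","rb"))["wrist"];w=pickle.load(open("cams4.pkl","rb"))["wrist"]
q3=lambda x,y:((x+.5)/2-.5+230,(y+.5)/2-.5+20);q=lambda x,y:((x+.5)/2-.5+230,(y+.5)/2-.5+170)
print("tip",tri([(w3,q3(390,218)),(w,q(392.5,188.5))]),plane(w,q(392.5,188.5),.194))
a=plane(w,q(430,180.5),.185);b=plane(w,q(670,179.5),.185);print(a,b,np.arctan2(b[1]-a[1],b[0]-a[0]))
g=plane(w,q(181,213),.2535);print("grip edge",g,"grip ctr",g-np.array([-.041,1,0])*.015)
e=[plane(w,q(*p),.109+.022) for p in((93,33),(270,33))];print("tray +y top edge",e, np.arctan2(e[1][1]-e[0][1],e[1][0]-e[0][0]),"ctr",(e[0]+e[1])/2-np.array([-.041,1,0])*.045)
E
```

```text
tip (array([0.53560609, 0.20922775, 0.19336629]), [[-0.1, 0.0], [0.2, 0.0]]) [0.53529881 0.20941513 0.194     ]
[0.55032577 0.20991785 0.185     ] [0.63012762 0.2132606  0.185     ] 0.041863638991889794
grip edge [0.46812089 0.21960573 0.2535    ] grip ctr [0.46873589 0.20460573 0.2535    ]
tray +y top edge [array([0.43294719, 0.24894478, 0.131     ]), array([0.50167942, 0.25162828, 0.131     ])] 0.03902299008703561 ctr [0.46915831 0.20528653 0.131     ]
```

Request:
step_arm --increments '[0.1,0.15,0.3,0,0,0,0,0.1,0.15,1.1,0,0,0,0,0.1,0.15,2.4,0,0,0,0,0.1,0.15,3.7,0,0,0,0,0.1,0.15,5,0,0,0,0,0.1,0.15,6.3,0,0,0,0,0.1,0.15,7.6,0,0,0,0,0.1,0.15,8.9,0,0,0,0,0.1,0.15,9.9,0,0,0,0,0.1,0.15,10.3,0,0,0,0]'

```text
clock: 9.7
position: [0.5726, 0.2108, 0.223]
tcp_rot: [2.177, 2.265, -0.0]
contact_force: [-0.6, -0.4, -3.1]
grip_width: 0.0198
gripper_force: 30.0
```

Request:
step_arm --increments '[0.1,0,0,0.1,0,0,0,0.1,0,0,0.2,0,0,0,0.1,0,0,0.3,0,0,0,0.1,0,0,0.4,0,0,0,0.1,0,0,0.5,0,0,0,0.1,0,0,0.6,0,0,0,0.1,0,0,0.7,0,0,0,0.1,0,0,0.8,0,0,0,0.1,0,0,0.9,0,0,0,0.1,0,0,1,0,0,0]'

```text
clock: 10.7
position: [0.5712, 0.211, 0.2133]
tcp_rot: [-2.177, -2.265, 0.0]
contact_force: [-0.7, 0.4, -2.3]
grip_width: 0.0193
gripper_force: 30.0
```

```bash
python3 - <<'E'
from station import env
from h import *
d={n:env.snapshot(n) for n in("side","wrist")};pickle.dump(d,open("cams5.pkl","wb"))
for i in range(3): s=env.read_state();print(s["clock"],s["position"].round(4),s["contact_force"].round(2),s["moment"].round(3))
o=np.zeros((600,800,3),np.uint8)
o[:320]=crop(d["wrist"]["pixels"],130,170,400,160,2)
o[320:600]=crop(d["side"]["pixels"],190,220,200,70,4)
cv2.imwrite("pics/c7.png",o)
E
```

```text
10.8 [0.5711 0.2109 0.2132] [-0.38 -0.42 -2.57] [ 0.055 -0.004  0.01 ]
10.8 [0.5711 0.2109 0.2132] [-0.38 -0.42 -2.57] [ 0.055 -0.004  0.01 ]
10.8 [0.5711 0.2109 0.2132] [-0.38 -0.42 -2.57] [ 0.055 -0.004  0.01 ]
```

View pics/c7.png

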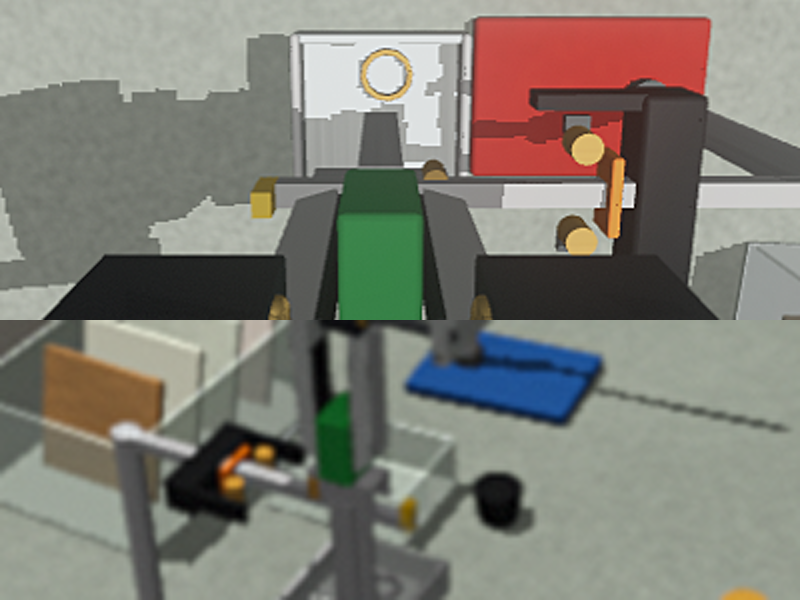

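The basket is over the drying arm in front of the catch, both sides aligned. Lowering slowly.

Request:
step_arm --increments '[0.1,0,0,0.1,0,0,0,0.1,0,0,0.2,0,0,0,0.1,0,0,0.3,0,0,0,0.1,0,0,0.4,0,0,0,0.1,0,0,0.5,0,0,0,0.1,0,0,0.6,0,0,0,0.1,0,0,0.7,0,0,0,0.1,0,0,0.8,0,0,0,0.1,0,0,0.9,0,0,0,0.1,0,0,1,0,0,0]'

```text
clock: 11.8
position: [0.5712, 0.211, 0.2034]
tcp_rot: [-2.177, -2.265, 0.0]
contact_force: [-0.1, -0.3, -1.7]
grip_width: 0.0196
gripper_force: 30.0
```

Request:
step_arm --increments '[0.1,0,0,0.04,0,0,0,0.1,0,0,0.08,0,0,0,0.1,0,0,0.12,0,0,0,0.1,0,0,0.16,0,0,0,0.1,0,0,0.2,0,0,0,0.1,0,0,0.23,0,0,0,0.1,0,0,0.26,0,0,0,0.1,0,0,0.28,0,0,0,0.1,0,0,0.3,0,0,0,0.1,0,0,0.3,0,0,0]'

```text
clock: 12.8
position: [0.5712, 0.211, 0.2004]
tcp_rot: [-2.177, -2.265, 0.0]
contact_force: [-0.1, 0.5, -3.3]
grip_width: 0.0201
gripper_force: 30.0
```

Request:
step_arm --increments '[0.1,0,0,0.01,0,0,0,0.1,0,0,0.02,0,0,0,0.1,0,0,0.03,0,0,0,0.1,0,0,0.04,0,0,0,0.1,0,0,0.05,0,0,0,0.1,0,0,0.06,0,0,0,0.1,0,0,0.06,0,0,0,0.1,0,0,0.06,0,0,0,0.1,0,0,0.06,0,0,0,0.1,0,0,0.06,0,0,0]'

```text
clock: 13.8
position: [0.5713, 0.211, 0.1999]
tcp_rot: [-2.177, -2.265, -0.0]
contact_force: [-0.5, 0.3, -2.5]
grip_width: 0.0196
gripper_force: 30.0
```

Request:
step_arm --increments '[0.1,0,0,0.01,0,0,0,0.1,0,0,0.02,0,0,0,0.1,0,0,0.03,0,0,0,0.1,0,0,0.04,0,0,0,0.1,0,0,0.05,0,0,0,0.1,0,0,0.06,0,0,0,0.1,0,0,0.06,0,0,0,0.1,0,0,0.06,0,0,0,0.1,0,0,0.06,0,0,0,0.1,0,0,0.06,0,0,0]'

```text
clock: 14.8
position: [0.5713, 0.211, 0.1995]
tcp_rot: [2.176, 2.265, 0.0]
contact_force: [-1.1, -0.4, 0.3]
grip_width: 0.0201
gripper_force: 30.0
```

The arm carries the weight now. I'll slide toward the catch.

Request:
step_arm --increments '[0.1,0,0.2,0,0,0,0,0.1,0,0.4,0,0,0,0,0.1,0,0.6,0,0,0,0,0.1,0,0.8,0,0,0,0,0.1,0,1,0,0,0,0,0.1,0,1.2,0,0,0,0,0.1,0,1.4,0,0,0,0,0.1,0,1.6,0,0,0,0,0.1,0,1.8,0,0,0,0,0.1,0,2,0,0,0,0]'

```text
clock: 15.8
position: [0.5915, 0.2118, 0.1995]
tcp_rot: [2.177, 2.265, 0.0]
contact_force: [-1.4, -0.4, 3.7]
grip_width: 0.0198
gripper_force: 30.0
```

Request:
step_arm --increments '[0.1,0,0.05,0,0,0,0,0.1,0,0.1,0,0,0,0,0.1,0,0.15,0,0,0,0,0.1,0,0.2,0,0,0,0,0.1,0,0.25,0,0,0,0,0.1,0,0.3,0,0,0,0,0.1,0,0.35,0,0,0,0,0.1,0,0.4,0,0,0,0,0.1,0,0.4,0,0,0,0,0.1,0,0.4,0,0,0,0]'

```text
clock: 16.8
position: [0.5954, 0.212, 0.1995]
tcp_rot: [2.176, 2.265, 0.001]
contact_force: [-1.4, -0.5, 5.0]
grip_width: 0.0198
gripper_force: 30.0
```

Request:
step_arm --increments '[0.1,0,0,-0.02,0,0,0,0.1,0,0,-0.04,0,0,0,0.1,0,0.05,-0.04,0,0,0,0.1,0,0.1,-0.04,0,0,0,0.1,0,0.15,-0.04,0,0,0,0.1,0,0.2,-0.04,0,0,0,0.1,0,0.25,-0.04,0,0,0,0.1,0,0.3,-0.04,0,0,0,0.1,0,0.3,-0.04,0,0,0,0.1,0,0.3,-0.04,0,0,0]'

```text
clock: 17.8
position: [0.5983, 0.212, 0.1995]
tcp_rot: [2.177, 2.265, -0.0]
contact_force: [-0.9, -0.1, 3.2]
grip_width: 0.0198
gripper_force: 30.0
```

Request:
step_arm --increments '[0.1,0,0.05,0,0,0,0,0.1,0,0.1,0,0,0,0,0.1,0,0.15,0,0,0,0,0.1,0,0.2,0,0,0,0,0.1,0,0.25,0,0,0,0,0.1,0,0.3,0,0,0,0,0.1,0,0.3,0,0,0,0,0.1,0,0.3,0,0,0,0,0.1,0,0.3,0,0,0,0,0.1,0,0.3,0,0,0,0]'

```text
clock: 18.8
position: [0.6013, 0.2122, 0.1995]
tcp_rot: [2.177, 2.265, 0.0]
contact_force: [1.1, 1.0, 0.4]
grip_width: 0.0197
gripper_force: 30.0
```

Request:
step_arm --increments '[0.1,0,0.05,0,0,0,0,0.1,0,0.1,0,0,0,0,0.1,0,0.15,0,0,0,0,0.1,0,0.2,0,0,0,0,0.1,0,0.25,0,0,0,0,0.1,0,0.3,0,0,0,0,0.1,0,0.3,0,0,0,0,0.1,0,0.3,0,0,0,0,0.1,0,0.3,0,0,0,0,0.1,0,0.3,0,0,0,0]'

```text
clock: 19.8
position: [0.6043, 0.2123, 0.1995]
tcp_rot: [2.177, 2.265, 0.0]
contact_force: [0.5, -0.4, -0.2]
grip_width: 0.0198
gripper_force: 30.0
```

Request:
step_arm --increments '[0.1,0,0.05,0,0,0,0,0.1,0,0.1,0,0,0,0,0.1,0,0.15,0,0,0,0,0.1,0,0.2,0,0,0,0,0.1,0,0.2,0,0,0,0,0.1,0,0.2,0,0,0,0,0.1,0,0.2,0,0,0,0,0.1,0,0.2,0,0,0,0,0.1,0,0.2,0,0,0,0,0.1,0,0.2,0,0,0,0]'

```text
clock: 20.8
position: [0.6062, 0.2124, 0.1995]
tcp_rot: [-2.177, -2.265, 0.0]
contact_force: [0.5, 0.6, -1.4]
grip_width: 0.0195
gripper_force: 30.0
```

Request:
step_arm --increments '[0.1,0,0.05,0,0,0,0,0.1,0,0.1,0,0,0,0,0.1,0,0.15,0,0,0,0,0.1,0,0.2,0,0,0,0,0.1,0,0.25,0,0,0,0,0.1,0,0.3,0,0,0,0,0.1,0,0.3,0,0,0,0,0.1,0,0.3,0,0,0,0,0.1,0,0.3,0,0,0,0,0.1,0,0.3,0,0,0,0]'

```text
clock: 21.8
position: [0.6091, 0.2125, 0.1996]
tcp_rot: [-2.177, -2.265, 0.0]
contact_force: [-0.1, 0.2, -2.3]
grip_width: 0.0202
gripper_force: 30.0
```

Request:
step_arm --increments '[0.1,0,0.05,0,0,0,0,0.1,0,0.1,0,0,0,0,0.1,0,0.15,0,0,0,0,0.1,0,0.2,0,0,0,0,0.1,0,0.2,0,0,0,0,0.1,0,0.2,0,0,0,0,0.1,0,0.2,0,0,0,0,0.1,0,0.2,0,0,0,0,0.1,0,0.2,0,0,0,0,0.1,0,0.2,0,0,0,0]'

```text
clock: 22.8
position: [0.6112, 0.2126, 0.1996]
tcp_rot: [-2.177, -2.265, -0.0]
contact_force: [0.3, 0.4, -2.6]
grip_width: 0.0196
gripper_force: 30.0
```

Request:
step_arm --increments '[0.1,0,0.05,0.01,0,0,0,0.1,0,0.1,0.02,0,0,0,0.1,0,0.15,0.02,0,0,0,0.1,0,0.2,0.02,0,0,0,0.1,0,0.25,0.02,0,0,0,0.1,0,0.3,0.02,0,0,0,0.1,0,0.3,0.02,0,0,0,0.1,0,0.3,0.02,0,0,0,0.1,0,0.3,0.02,0,0,0,0.1,0,0.3,0.02,0,0,0]'

```text
clock: 23.8
position: [0.6127, 0.213, 0.1995]
tcp_rot: [-2.175, -2.264, 0.003]
contact_force: [-5.5, 0.5, 1.7]
grip_width: 0.0199
gripper_force: 30.0
```

Request:
step_arm --increments '[0.1,0,0.05,0,0,0,0,0.1,0,0.1,0,0,0,0,0.1,0,0.15,0,0,0,0,0.1,0,0.2,0,0,0,0,0.1,0,0.2,0,0,0,0,0.1,0,0.2,0,0,0,0,0.1,0,0.2,0,0,0,0,0.1,0,0.2,0,0,0,0,0.1,0,0.2,0,0,0,0,0.1,0,0.2,0,0,0,0]'

```text
clock: 24.8
position: [0.614, 0.2129, 0.1996]
tcp_rot: [-2.174, -2.263, 0.006]
contact_force: [-7.3, 0.4, 2.4]
grip_width: 0.0198
gripper_force: 30.0
```

Request:
step_arm --increments '[0.1,0,0.02,0,0,0,0,0.1,0,0.04,0,0,0,0,0.1,0,0.06,0,0,0,0,0.1,0,0.08,0,0,0,0,0.1,0,0.1,0,0,0,0,0.1,0,0.1,0,0,0,0,0.1,0,0.1,0,0,0,0,0.1,0,0.1,0,0,0,0,0.1,0,0.1,0,0,0,0,0.1,0,0.1,0,0,0,0]'

```text
clock: 25.8
position: [0.6155, 0.2129, 0.1995]
tcp_rot: [-2.174, -2.264, 0.005]
contact_force: [-6.0, 0.0, 2.4]
grip_width: 0.0198
gripper_force: 30.0
```

Request:
step_arm --increments '[0.1,0,0.02,0,0,0,0,0.1,0,0.04,0,0,0,0,0.1,0,0.06,0,0,0,0,0.1,0,0.08,0,0,0,0,0.1,0,0.1,0,0,0,0,0.1,0,0.1,0,0,0,0,0.1,0,0.1,0,0,0,0,0.1,0,0.1,0,0,0,0,0.1,0,0.1,0,0,0,0,0.1,0,0.1,0,0,0,0]'

```text
clock: 26.8
position: [0.6188, 0.2129, 0.1995]
tcp_rot: [2.176, 2.265, 0.002]
contact_force: [-0.4, 0.1, -1.7]
grip_width: 0.0198
gripper_force: 30.0
```

Request:
step_arm --increments '[0.1,0,0.02,0,0,0,0,0.1,0,0.04,0,0,0,0,0.1,0,0.06,0,0,0,0,0.1,0,0.08,0,0,0,0,0.1,0,0.1,0,0,0,0,0.1,0,0.1,0,0,0,0,0.1,0,0.1,0,0,0,0,0.1,0,0.1,0,0,0,0,0.1,0,0.1,0,0,0,0,0.1,0,0.1,0,0,0,0]'

```text
clock: 27.8
position: [0.6192, 0.2129, 0.1995]
tcp_rot: [2.176, 2.265, 0.0]
contact_force: [-0.7, 0.9, 0.3]
grip_width: 0.0198
gripper_force: 30.0
```

The force peaked at 7.3 N and then fell to nothing, so the pins have passed the rollers. Pushing on to the buffer.

Request:
step_arm --increments '[0.1,0,0.03,0,0,0,0,0.1,0,0.06,0,0,0,0,0.1,0,0.09,0,0,0,0,0.1,0,0.12,0,0,0,0,0.1,0,0.15,0,0,0,0,0.1,0,0.18,0,0,0,0,0.1,0,0.2,0,0,0,0,0.1,0,0.2,0,0,0,0,0.1,0,0.2,0,0,0,0,0.1,0,0.2,0,0,0,0]'

```text
clock: 28.8
position: [0.6217, 0.213, 0.1995]
tcp_rot: [2.176, 2.265, 0.001]
contact_force: [3.8, 0.6, -1.9]
grip_width: 0.0201
gripper_force: 30.0
```

Request:
step_arm --increments '[0.1,0,0.02,0,0,0,0,0.1,0,0.04,0,0,0,0,0.1,0,0.06,0,0,0,0,0.1,0,0.08,0,0,0,0,0.1,0,0.1,0,0,0,0,0.1,0,0.1,0,0,0,0,0.1,0,0.1,0,0,0,0,0.1,0,0.1,0,0,0,0,0.1,0,0.1,0,0,0,0,0.1,0,0.1,0,0,0,0]'

```text
clock: 29.8
position: [0.6222, 0.2131, 0.1995]
tcp_rot: [-2.177, -2.265, -0.0]
contact_force: [3.1, 0.9, -1.2]
grip_width: 0.0197
gripper_force: 30.0
```

Request:
step_arm --increments '[0.1,0,0.02,0,0,0,0,0.1,0,0.04,0,0,0,0,0.1,0,0.06,0,0,0,0,0.1,0,0.08,0,0,0,0,0.1,0,0.1,0,0,0,0,0.1,0,0.1,0,0,0,0,0.1,0,0.1,0,0,0,0,0.1,0,0.1,0,0,0,0,0.1,0,0.1,0,0,0,0,0.1,0,0.1,0,0,0,0]'

```text
clock: 30.8
position: [0.6232, 0.2131, 0.1995]
tcp_rot: [-2.177, -2.265, 0.0]
contact_force: [1.6, 1.1, 0.4]
grip_width: 0.02
gripper_force: 30.0
```

Request:
step_arm --increments '[0.1,0,0.02,0,0,0,0,0.1,0,0.04,0,0,0,0,0.1,0,0.06,0,0,0,0,0.1,0,0.08,0,0,0,0,0.1,0,0.1,0,0,0,0,0.1,0,0.1,0,0,0,0,0.1,0,0.1,0,0,0,0,0.1,0,0.1,0,0,0,0,0.1,0,0.1,0,0,0,0,0.1,0,0.1,0,0,0,0]'

```text
clock: 31.8
position: [0.6241, 0.2131, 0.1995]
tcp_rot: [-2.176, -2.265, 0.0]
contact_force: [0.2, 0.7, 2.5]
grip_width: 0.0201
gripper_force: 30.0
```

Request:
step_arm --increments '[0.1,0,0.02,0,0,0,0,0.1,0,0.04,0,0,0,0,0.1,0,0.06,0,0,0,0,0.1,0,0.08,0,0,0,0,0.1,0,0.1,0,0,0,0,0.1,0,0.1,0,0,0,0,0.1,0,0.1,0,0,0,0,0.1,0,0.1,0,0,0,0,0.1,0,0.1,0,0,0,0,0.1,0,0.1,0,0,0,0]'

```text
clock: 32.8
position: [0.6249, 0.2133, 0.1995]
tcp_rot: [-2.176, -2.265, 0.001]
contact_force: [-4.2, 0.8, 4.0]
grip_width: 0.0199
gripper_force: 30.0
```

Request:
step_arm --increments '[0.1,0,0.01,-0.01,0,0,0,0.1,0,0.02,-0.02,0,0,0,0.1,0,0.03,-0.02,0,0,0,0.1,0,0.04,-0.02,0,0,0,0.1,0,0.04,-0.02,0,0,0,0.1,0,0.04,-0.02,0,0,0,0.1,0,0.04,-0.02,0,0,0,0.1,0,0.04,-0.02,0,0,0,0.1,0,0.04,-0.02,0,0,0,0.1,0,0.04,-0.02,0,0,0]'

```text
clock: 33.8
position: [0.625, 0.2133, 0.1995]
tcp_rot: [-2.176, -2.265, 0.001]
contact_force: [-4.7, 1.1, 5.4]
grip_width: 0.0197
gripper_force: 30.0
```

Request:
step_arm --increments '[0.1,0,0.02,0,0,0,0,0.1,0,0.04,-0.01,0,0,0,0.1,0,0.06,-0.02,0,0,0,0.1,0,0.07,-0.03,0,0,0,0.1,0,0.07,-0.03,0,0,0,0.1,0,0.07,-0.03,0,0,0,0.1,0,0.07,-0.03,0,0,0,0.1,0,0.07,-0.03,0,0,0,0.1,0,0.07,-0.03,0,0,0,0.1,0,0.07,-0.03,0,0,0]'

```text
clock: 34.8
position: [0.6252, 0.2133, 0.1995]
tcp_rot: [-2.175, -2.264, 0.003]
contact_force: [-6.6, 0.9, 5.3]
grip_width: 0.0199
gripper_force: 30.0
```

Push rose again past 5 N (6.6 N), so it is home. I'll ease back about 1.5 mm to zero push, then open.

Request:
step_arm --increments '[0.1,0,-0.04,0,0,0,0,0.1,0,-0.08,0,0,0,0,0.1,0,-0.12,0,0,0,0,0.1,0,-0.15,0,0,0,0,0.1,0,-0.18,0,0,0,0,0.1,0,-0.18,0,0,0,0,0.1,0,-0.18,0,0,0,0,0.1,0,-0.18,0,0,0,0,0.1,0,-0.18,0,0,0,0,0.1,0,-0.18,0,0,0,0]'

```text
clock: 35.8
position: [0.6246, 0.2132, 0.1995]
tcp_rot: [-2.177, -2.265, -0.0]
contact_force: [-0.6, 3.1, -2.2]
grip_width: 0.0195
gripper_force: 30.0
```

Request:
step_arm --increments '[0.25,0,0,0,0,0,0,0.3,0,0,0,0,0,0,0.4,0,0,0,0,0,0,0.5,0,0,0,0,0,0,0.5,0,0,0,0,0,0,0.5,0,0,0,0,0,0,0.5,0,0,-0.3,0,0,0,0.5,0,0,-0.8,0,0,0,0.5,0,0,-1.4,0,0,0,0.5,0,0,-2,0,0,0]'

```text
clock: 36.8
position: [0.6247, 0.2132, 0.2208]
tcp_rot: [2.176, 2.265, 0.001]
contact_force: [0.3, -0.1, -0.4]
grip_width: 0.0471
gripper_force: 0.0
```

Request:
step_arm --increments '[0.5,0,0,-1,0,0,0,0.5,0,0,-2.5,0,0,0,0.5,0,0,-4,0,0,0,0.5,0,0,-6,0,0,0,0.5,0,0,-8,0,0,0,0.5,-1,0,-9,0,0,0,0.5,-3,0,-9,0,0,0,0.5,-5,0,-9,0,0,0,0.5,-7,0,-9,0,0,0,0.5,-7,0,-9,0,0,0]'

```text
clock: 37.8
position: [0.6276, 0.1403, 0.3105]
tcp_rot: [2.18, 2.261, -0.001]
contact_force: [-0.0, 0.3, -1.0]
grip_width: 0.0469
gripper_force: 0.0
```

```bash
python3 - <<'E'
from station import env
from h import *
c=env.snapshot("side");w=env.snapshot("wrist");cv2.imwrite("pics/end.png",c["pixels"])
s=env.read_state();print(s["clock"],s["position"],s["contact_force"],s["grip_width"])
def green(c):
    im=c["pixels"].astype(int);m=((im[...,1]>1.6*im[...,0])&(im[...,1]>1.6*im[...,2])&(im[...,1]>60)).astype(np.uint8)
    n,_,st,ce=cv2.connectedComponentsWithStats(m);return [(st[i].tolist(),ce[i].round(1).tolist()) for i in range(1,n) if st[i,4]>40]
print(green(c),green(w))
P=(stand(.7177,.2162,.041)@[-.0935,0,.21,1])[:3];print("expected block centre",P,proj(c,P),proj(w,P))
E
```

```text
37.9 [0.62733644 0.14285046 0.31028604] [0.57535193 1.00890506 0.10000756] 0.046994691590397576
[([425, 211, 13, 18, 178], [430.6, 219.3]), ([247, 237, 15, 23, 186], [252.9, 247.2])] []
expected block centre [0.62427858 0.21236757 0.21      ] [[254.95877513 248.43818933]] [[319.21535027 152.89611832]]
```

```bash
python3 - <<'E'
from station import env
print(env.hand_in())
E
```

```text
the job is handed in; nothing more can be done
None
```

I hung the basket on the red drying arm, pushed it home and released it, then handed the job in at about 38 s; hand-in returned no verdict. By feel, the push peaked at about 7.3 N, fell away as the catch clicked, then rose to 6.6 N against the buffer. Both rings were in the tray just before it went onto the arm, and I didn't check them again after the push.

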